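# Hold a glaze test tile flush on the tilted colour reader

## Task

Pick the amber glaze test tile off the ware board by its rib and tilt it to the slope of the colour reader's sprung black seat, its blue-banded end uphill like the blue stripe on the seat, so that its flat face lies flush over the centre of the glass window. Press gently so that the seat gives partway, without driving it to the bottom of its travel, and finish while still gripping the tile and holding it pressed there; leave the green tile, the mug and the wooden spatula where they are.

Things in the scene. Friction and masses are not known exactly. Their poses are not given: they have to be found in the camera images.
- amber_grip (a point): Amber T-shaped test tile, about 80 g: a plate 64 x 46 x 7 mm, flat face down, with a bare clay rib 44 mm long, 10 mm thick, upright along its middle to 42 mm above the flat face. This point is in the rib at the tile's centre, 30 mm above the flat face: grip here across the 10 mm. x points along the rib to the blue-banded end of the plate, y across the rib, z up from the flat face.
- amber_band (a point): Middle of the amber tile's blue band: 30 mm from the tile's centre along its x, 7 mm above the flat face. The rib can pivot a few degrees between the fingertips about its y axis: gripped lightly (about 4 N) and pressed on the seat, the tile settles flush; then grip firmly again.
- window (a point): Centre of the top face of the colour reader's seat: a flat black plate 84 x 64 mm with a pale 34 x 26 mm window amid it, 10 mm proud of a white head (130 x 106 mm) clamped stiffly at a slope of 0.2 to 0.5 rad from level. About 95 mm above the bench; moves with the seat. x points uphill to the blue stripe on the seat's upper edge, y level across, z straight out of the face (upward).
- seat (a joint): How far the sprung seat is pressed into the head, in m along its own normal: 0 = free, 0.008 = bottomed. It takes about 1.5 N to start it, then 1.5 N more for each mm.
- green_grip (a point): A green tile of the same shape on the same board, which stays there; point and axes as for the amber tile. The ware board is plywood, 160 x 260 x 18 mm.
- mug: Bare clay mug, 76 mm across, 75 mm high, with a handle; origin under its centre. To be left alone.
- tool: Wooden-handled spatula 180 mm long lying on the bench; origin under its middle. To be left alone.
There are look-alikes about, which are no part of the job. Of the things that look like the part that bears window, the smallest one is meant.

How it is judged:
By the outcome, as a careful person would: the job done as asked, in the order asked, and still so for the second after the job is handed in, while the arm keeps its last pose, push and grip.
It also fails if it takes over 48 s, if anything falls off the work surface, if the arm or the gripper's body presses on something with over 40 N, if the wrist force passes 120 N, or if a joint passes its speed limit or range.

## Robot

A 7-joint arm with a two-finger parallel gripper is mounted at the origin on the work surface. World frame = base frame: x ahead of the robot, y to its left, z up, the work surface at z = 0. Lengths are in m, angles in rad, forces in N, time in s.
With the tool pointing down it reaches from about 0.425 to 0.825 m from the base axis. Payload 3.6 kg.
Tool frame: the origin (TCP) lies at the very end of the fingers, on their centre line; the grasp point (between the pads) lies 19 mm behind it (bot.tcp_to_grasp is the distance from the TCP to the grasp point, in m); z points along the fingers, y is the direction in which the jaws open and shut (so a half turn about z gives the same grasp; the last joint's range is limited). The gripper opens to 85 mm and grips with 20 to 120 N. Pads are 22 mm wide; open, the fingers measure 114 mm over their backs; the gripper's body (76 mm by 85 mm) begins 54 mm behind the grasp point. The pads swing forward as they close: fully open they stand 13 mm farther back than shut.
Start: joints at [1.194, 0.615, -0.013, 1.423, 0.008, 1.103, -0.04], TCP at [0.223, -0.611, 0.231] pointing down, gripper open.
Joint ranges: [-3.12, 3.12], [-0.3, 2.06], [-1.34, 1.32], [0.26, 2.42], [-1.36, 4.5], [0.01, 1.98], [-2.84, 2.84]. Speed limits (rad/s): [2.79, 2.79, 3.14, 3.14, 3.14, 3.14, 3.14].

## Interface

Orientations are given as a unit quaternion [x, y, z, w].
In Python, from workcell import telemetry, viewer, ticket, bot gives the robot as it stands.
- The arm moves only by the tool carry_out, never from a script. Its argument "moves" is text: rows parted by semicolons, each of 5 numbers parted by spaces: the shift along the tool's x, y, z in cm, then the turn about the tool's z in degrees, then the gripper command: -1 is shut, 1 is fully open, values between are in proportion. In form: dx dy dz turn fingers; .... A call has 1 to 12 rows; each row is the pose to reach, as a shift and turn from the pose commanded when the call began, along the tool's axes at that moment; what a row does not reach only later rows make up. A row lasts 1/10 s, in which the tool goes at most 50 mm and 8.59 degrees, less where a joint would pass 70% of its speed; a pose out of reach is approached as far as the arm can. A call with a gripper value outside its range is refused whole. The fingers move at their own pace and stop on an object; "force" is the grip in N (left out, the last holds). Time passes only in rows, so rows that repeat a pose let the fingers close. It gives the time, the measured TCP pose, the force and the opening at its end, in the units of the state.
- telemetry.sense(): the state, without advancing time (a new reading comes with each control period).
- viewer.grab_frame(name): name is "scene" or "top"; returns a dict with "pixels" (420x560x3 uint8, blue, green, red), "range_z" (420x560 float32, m along the optical axis (not along the pixel's ray), 0 where there is no reading), "K" (3x3 intrinsics, pixels), "view" (4x4, takes a point from world to camera coordinates). Camera axes: x right, y down, z forward; pixel columns grow to the right and rows downward; lengths in m; the calibration is good to about 2 mm. A picture is of the moment at which its call begins.
- ticket.sign_off(): hands the job in, once; it reports no verdict.
The state is a dict: "time": time; "joints": joint angles; "joint_velocities": joint speeds; "tau": joint torques, N m; "position": TCP position; "tool_rot": TCP orientation; "ft_force": force on the tool from outside, world axes, zero at the start; "moment": the same for the moment, N m; "grip_width": finger opening in m.
Only numpy, scipy, OpenCV 4.12 (cv2) and the standard library are available. Lean on these libraries where they do the work, as an engineer would, in place of code of your own. Each camera call takes 0.05 s, during which the arm holds its last target.

## Working session

There is one attempt and no reset: what is moved stays moved. The work goes in short steps, Python scripts to look and compute and a tool call to move; the robot and the scene stay as the last step left them, time stands still between calls to the robot, and variables do not carry over. Pictures are saved under pics/ and viewed, and the job is handed in when it is done.

Besides the shell and the picture viewer there is one more tool, called after "Emit:" in YAML: its name, and indented under it one key for each argument. carry_out: Moves the arm, as the interface text tells. Its arguments: {"type":"object","properties":{"moves":{"type":"string"},"force":{"type":"number"}},"required":["moves"]}

```bash
ls; mkdir -p pics
python3 - <<'E'
from workcell import telemetry, viewer, bot
import cv2,numpy as np
print(telemetry.sense()); print([a for a in dir(bot) if a[0]!='_'])
for n in("scene","top"):
    f=viewer.grab_frame(n); cv2.imwrite(f"pics/{n}0.png",f["pixels"]); print(f["K"],f["view"])
E
```

```text
pics
{'time': 0.0, 'joints': array([ 1.19449596,  0.61594107, -0.01265819,  1.4248919 ,  0.00812956,
        1.10342718, -0.04040337]), 'joint_velocities': array([ 0.00155623, -0.00064069,  0.00085353,  0.00127224,  0.00142622,
       -0.00026941,  0.00086946]), 'tau': array([ 3.01671489e-04, -4.69214129e+01,  2.59466087e-01, -1.71035314e+01,
        9.98114847e-03,  9.72145353e-03, -7.28990841e-06]), 'position': array([ 0.22252   , -0.60990524,  0.23012619]), 'tool_rot': array([ 9.84733444e-01,  1.74064159e-01, -2.47904726e-04, -1.28477306e-03]), 'ft_force': array([ 0.0815704 , -0.80091083, -0.22273524]), 'moment': array([-0.01705265, -0.01643229, -0.05155904]), 'grip_width': 0.0853143480808165}
['IKError', 'tcp_to_grasp']
[[477.88598045   0.         278.32135908]
 [  0.         477.88598045 211.04078463]
 [  0.           0.           1.        ]] [[-0.42097852  0.90690157  0.01751098  0.09358351]
 [ 0.71209916  0.3423872  -0.61293213 -0.3219653 ]
 [-0.56186465 -0.24556171 -0.7899415   1.58565642]
 [ 0.          0.          0.          1.        ]]
[[384.4088984    0.         279.84447763]
 [  0.         384.4088984  213.9288552 ]
 [  0.           0.           1.        ]] [[ 2.16633147e-03 -9.99881253e-01 -1.52573355e-02  1.05780733e-01]
 [-9.88216042e-01  1.94589701e-04 -1.53065396e-01  5.08607416e-01]
 [ 1.53050189e-01  1.54091341e-02 -9.88098274e-01  8.82873146e-01]
 [ 0.00000000e+00  0.00000000e+00  0.00000000e+00  1.00000000e+00]]
```

View pics/scene0.png

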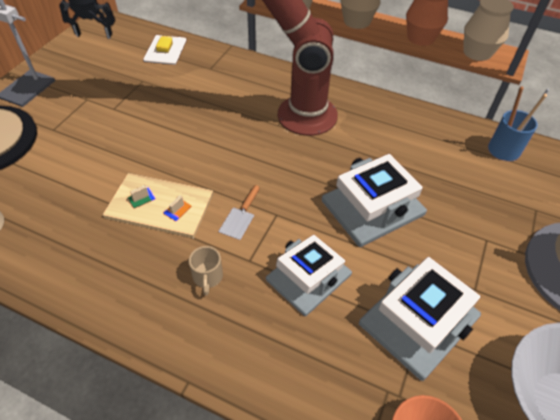

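View pics/top0.png

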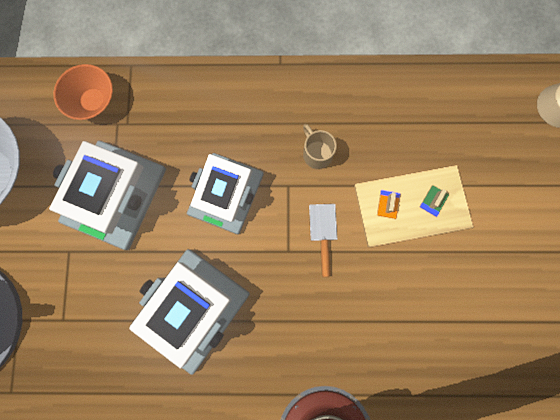

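The top view shows three readers at about (100,190), (220,190) and (182,313). The smallest is the one at (220,188). The tiles are at (389,204), orange, and (434,200), green. Next I'll take close crops and measurements.

```bash
cat > h.py <<'E'
import numpy as np,cv2
from workcell import telemetry,viewer,ticket,bot
from scipy.spatial.transform import Rotation as R
def cloud(f):
    z=f["range_z"]; v,u=np.mgrid[:420,:560]; K=f["K"]
    c=np.stack([(u-K[0,2])/K[0,0]*z,(v-K[1,2])/K[1,1]*z,z],-1)
    V=f["view"]; P=(c-V[:3,3])@V[:3,:3]; P[z==0]=np.nan
    return P
def proj(f,p):
    c=f["view"][:3,:3]@np.asarray(p)+f["view"][:3,3]; q=f["K"]@c; return q[:2]/q[2]
def crop(f,u0,v0,u1,v1,s,name):
    cv2.imwrite(name,cv2.resize(f["pixels"][v0:v1,u0:u1],None,fx=s,fy=s,interpolation=cv2.INTER_CUBIC))
E
python3 - <<'E'
from h import *
a=viewer.grab_frame("top");b=viewer.grab_frame("scene")
def tile(f,u0,v0,w,h,s): return cv2.resize(f["pixels"][v0:v0+h,u0:u0+w],(400,300),interpolation=cv2.INTER_CUBIC)
im=np.vstack([np.hstack([tile(a,360,165,100,75,4),tile(a,175,150,100,75,4)]),np.hstack([tile(b,110,165,100,75,4),tile(b,265,230,100,75,4)])])
cv2.imwrite("pics/crops.png",im)
np.savez("f0.npz",**{n+k:f[k] for n,f in(("a",a),("b",b)) for k in f})
for n,f in(("top",a),("scene",b)):
    P=cloud(f); 
    pts={"top":[(220,188),(395,203),(389,190),(384,210),(434,200),(380,230),(300,250),(182,313),(95,185)],"scene":[(313,257),(178,209),(140,195),(200,220)]}[n]
    for u,v in pts: print(n,u,v,P[v,u].round(4))
E
```

```text
top 220 188 [0.5607 0.2429 0.0917]
top 395 203 [ 0.5376 -0.1741  0.0258]
top 389 190 [ 0.5715 -0.1628  0.0189]
top 384 210 [ 0.5199 -0.1461  0.0283]
top 434 200 [ 0.5405 -0.26    0.049 ]
top 380 230 [ 0.4723 -0.1372  0.0177]
top 300 250 [ 0.4246  0.0569 -0.0008]
top 182 313 [0.2852 0.3089 0.1298]
top 95 185 [0.56   0.5145 0.1267]
scene 313 257 [0.5669 0.2487 0.0948]
scene 178 209 [ 0.5432 -0.151   0.0305]
scene 140 195 [ 0.5537 -0.2638  0.0422]
scene 200 220 [ 0.5366 -0.0891  0.0086]
```

View pics/crops.png

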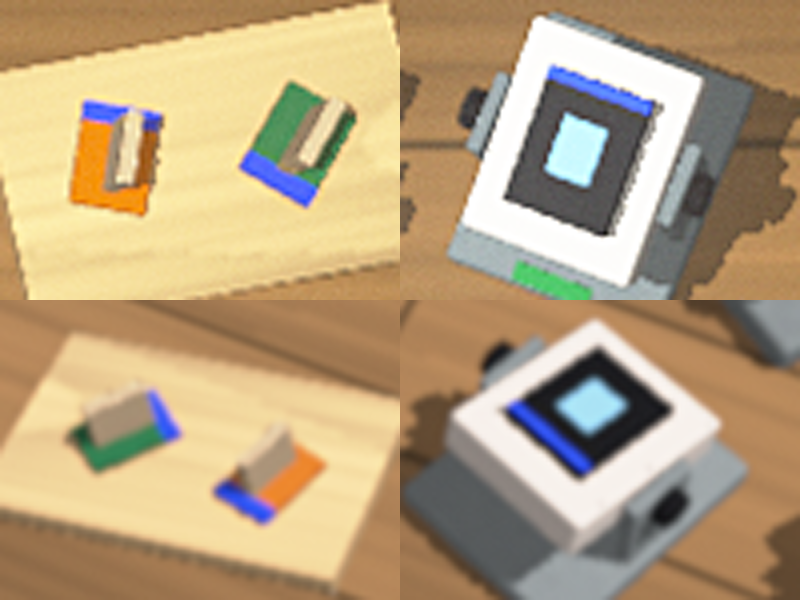

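```bash
cat > m.py <<'E'
from h import *
def masks(f):
    hsv=cv2.cvtColor(f["pixels"],cv2.COLOR_BGR2HSV); return hsv[...,0].astype(int),hsv[...,1].astype(int),hsv[...,2].astype(int)
def fit(p):
    for _ in range(5):
        c=p.mean(0); n=np.linalg.svd(p-c)[2][2]; n*=np.sign(n[2]); d=(p-c)@n; p=p[abs(d)<max(.0015,2*d.std())]
    return c,n,d.std(),len(p)
def seat(f,box):
    u0,v0,u1,v1=box; H,S,V=masks(f); P=cloud(f)
    B=np.zeros(H.shape,bool); B[v0:v1,u0:u1]=1
    blk=B&(V<80)&(P[...,2]>.07); win=B&(S>60)&(H>85)&(H<106)&(V>180)&(P[...,2]>.07); blue=B&(H>108)&(H<130)&(S>150)&(P[...,2]>.07); wh=B&(S<40)&(V>200)&(P[...,2]>.05)
    k=np.ones((3,3),np.uint8); 
    for nm,m in(("blk",blk),("win",win),("blue",blue),("white",wh)):
        e=cv2.erode(m.astype(np.uint8),k).astype(bool)
        if e.sum()<6:e=m
        c,n,s,N=fit(P[e]); print(nm,m.sum(),"mean",P[m].mean(0).round(4),"n",n.round(3),"tilt",np.arccos(n[2]).round(3),"s",s.round(4),N)
    pl=(blk|win|blue); e=cv2.erode(pl.astype(np.uint8),k).astype(bool)
    c,n,s,N=fit(P[e]); print("all",P[pl].mean(0).round(4),n.round(4),"tilt",np.arccos(n[2]).round(4),s,N)
    d=P[blue].mean(0)-P[win].mean(0); d-=n*(d@n); d/=np.linalg.norm(d); print("x dir",d.round(3), "yaw",np.degrees(np.arctan2(d[1],d[0])).round(2), "downhill-yaw",np.degrees(np.arctan2(-n[1],-n[0])).round(2))
E
python3 - <<'E'
from m import *
for n,box in(("top",(180,145,275,240)),("scene",(262,225,362,315))):
    print(n); f=viewer.grab_frame(n); seat(f,box)
E
```

```text
top
blk 227 mean [0.5563 0.241  0.0859] n [-0.044  0.009  0.999] tilt 0.045 s 0.0017 27
win 48 mean [0.5623 0.2455 0.0938] n [-0.203  0.11   0.973] tilt 0.233 s 0.0009 39
blue 89 mean [0.5951 0.2304 0.1014] n [ 0.891 -0.342  0.299] tilt 1.267 s 0.0005 15
white 1398 mean [0.5651 0.2446 0.0842] n [-0.187  0.073  0.98 ] tilt 0.202 s 0.0012 834
all [0.5666 0.239  0.0907] [-0.4926  0.1909  0.849 ] tilt 0.5566 0.0013403534517205493 35
x dir [ 0.767 -0.365  0.527] yaw -25.41 downhill-yaw -21.18
scene
blk 432 mean [0.566  0.2542 0.0896] n [-0.194  0.074  0.978] tilt 0.209 s 0.0015 133
win 122 mean [0.5636 0.246  0.0929] n [-0.249  0.108  0.962] tilt 0.275 s 0.0013 63
blue 119 mean [0.5985 0.2348 0.1007] n [-0.536  0.208  0.818] tilt 0.612 s 0.0007 40
white 1006 mean [0.5776 0.2493 0.0848] n [-0.192  0.069  0.979] tilt 0.205 s 0.0013 542
all [0.5713 0.2493 0.0922] [-0.2     0.0765  0.9768] tilt 0.2158 0.0011770430113798808 269
x dir [ 0.93  -0.298  0.214] yaw -17.76 downhill-yaw -20.92
```

```bash
cat >> m.py <<'E'
def onplane(f,uv,z):
    K,V=f["K"],f["view"]; uv=np.asarray(uv,float).reshape(-1,2)
    d=np.c_[(uv[:,0]-K[0,2])/K[0,0],(uv[:,1]-K[1,2])/K[1,1],np.ones(len(uv))]@V[:3,:3]; o=-V[:3,:3].T@V[:3,3]
    return (o+d*((z-o[2])/d[:,2])[:,None])
def tile(f,box,hl,hh,z=.025):
    u0,v0,u1,v1=box; H,S,V=masks(f); B=np.zeros(H.shape,bool); B[v0:v1,u0:u1]=1
    col=B&(H>=hl)&(H<=hh)&(S>170)&(V>70); blue=B&(H>108)&(H<130)&(S>130)
    s=16; m=(col|blue)[v0:v1,u0:u1].astype(np.uint8)
    vv,uu=np.nonzero(m); corners=np.concatenate([np.c_[uu+du,vv+dv] for du in(-.5,.5) for dv in(-.5,.5)])+[u0,v0]
    w=onplane(f,corners,z)[:,:2].astype(np.float32)*1000
    r=cv2.minAreaRect(w); vb,ub=np.nonzero(blue); b=onplane(f,np.c_[ub,vb],z).mean(0)
    vc,uc=np.nonzero(col);c=onplane(f,np.c_[uc,vc],z).mean(0); e=b-c
    print(col.sum(),blue.sum(),"rect centre",np.round(r[0],1),"size",np.round(r[1],1),"ang",round(r[2],1),"blue",b.round(4),"col-blue yaw",np.degrees(np.arctan2(e[1],e[0])).round(1))
def ribtop(f,box,z=.06):
    P=cloud(f);u0,v0,u1,v1=box; m=np.zeros(P.shape[:2],bool); m[v0:v1,u0:u1]=1; m&=(P[...,2]>z-.007)&(P[...,2]<z+.01)
    vv,uu=np.nonzero(m); 
    if len(vv)<4: print("rib",len(vv)); return
    p=P[m]; r=cv2.minAreaRect((p[:,:2]*1000).astype(np.float32)); print("rib N",len(p),"c",np.round(r[0],1),"size",np.round(r[1],1),"ang",round(r[2],1),"z",np.median(p[:,2]).round(4))
E
python3 - <<'E'
from m import *
f=viewer.grab_frame("top"); tile(f,(370,180,412,225),5,22); ribtop(f,(370,180,412,225)); tile(f,(412,175,455,225),60,90); ribtop(f,(412,175,455,225))
f=viewer.grab_frame("scene"); tile(f,(160,185,196,228),5,22); ribtop(f,(160,185,196,228));tile(f,(120,180,160,215),60,90)
E
```

```text
256 44 rect centre [ 535.  -157.6] size [48.  65.8] ang 79.9 blue [ 0.5625 -0.1581  0.025 ] col-blue yaw -7.1
rib N 89 c [ 536.6 -157.7] size [10.7 44.2] ang 79.5 z 0.0589
0 94 rect centre [ 522.7 -256.4] size [48.8 16.1] ang 59.6 blue [ 0.5226 -0.2564  0.025 ] col-blue yaw nan
rib N 90 c [ 546.1 -269.2] size [10.3 43.2] ang 59.9 z 0.059
92 50 rect centre [ 541.3 -155.2] size [46.8 64.7] ang 81.1 blue [ 0.5658 -0.1603  0.025 ] col-blue yaw -31.7
rib N 64 c [ 539.9 -156.6] size [12.3 46. ] ang 80.1 z 0.0572
0 30 rect centre [ 528.8 -253. ] size [44.5 12.2] ang 53.6 blue [ 0.53   -0.2503  0.025 ] col-blue yaw nanm.py:31: RuntimeWarning: Mean of empty slice.
  vc,uc=np.nonzero(col);c=onplane(f,np.c_[uc,vc],z).mean(0); e=b-c
  ret = um.true_divide(
```

The top view settles it: the amber tile is at (389,204), with its blue band toward +x at (390,191) and yaw about -10°. The smallest reader's window is at (220,188), it slopes about 0.205 rad, and uphill yaw is about -20.5°. Next I move above the amber tile.

```bash
cat >> h.py <<'E'
def goto(p,yaw=None):
    s=telemetry.sense(); M=R.from_quat(s["tool_rot"]).as_matrix(); d=M.T@(np.asarray(p)-s["position"])*100
    cy=np.degrees(np.arctan2(M[1,0],M[0,0])); print("t",round(s["time"],2),"pos",s["position"].round(4),"yaw",cy.round(2),"tool z",M[:,2].round(3),"| shift cm",d.round(2),"turn",None if yaw is None else round((cy-yaw+180)%360-180,2),"F",s["ft_force"].round(2),"w",round(s["grip_width"],4))
E
python3 -c "
from h import *
goto((.537,-.157,.12),-10)"
```

```text
t 0.4 pos [ 0.2227 -0.6105  0.2311] yaw 20.05 tool z [-0.  0. -1.] | shift cm [ 45.07 -31.83  11.13] turn 30.05 F [ 0.27  0.87 -0.09] w 0.0852
```

Emit:
carry_out:
  moves: "4.5 -3.2 0 4 0;9 -6.4 0 8 0;13.5 -9.6 1 12 0;18 -12.8 2 16 0;22.5 -16 3 20 0;27 -19.2 4 24 0;31.5 -22.3 5 27 0;36 -25.5 6 30 0;40.5 -28.7 8 30 0;45.1 -31.8 10 30 0;45.1 -31.8 11.1 30 0;45.1 -31.8 11.1 30 0"
  force: 30

```text
time: 1.6
position: [0.5397, -0.1503, 0.1184]
tool_rot: [0.997, -0.082, -0.001, -0.002]
ft_force: [0.1, 1.1, 0.1]
grip_width: 0.0428
```

```bash
python3 -c "
from h import *
goto((.537,-.157,.031),-10.3)
f=viewer.grab_frame('top');g=viewer.grab_frame('scene')
a=cv2.resize(f['pixels'][130:280,310:510],(400,300));b=cv2.resize(g['pixels'][130:280,80:280],(400,300))
cv2.imwrite('pics/pre.png',np.hstack([a,b]))"
```

```text
t 1.6 pos [ 0.5397 -0.1503  0.1184] yaw -9.44 tool z [-0.001  0.005 -1.   ] | shift cm [-0.14  0.74  8.74] turn 0.86 F [0.13 1.12 0.09] w 0.0428
```

View pics/pre.png

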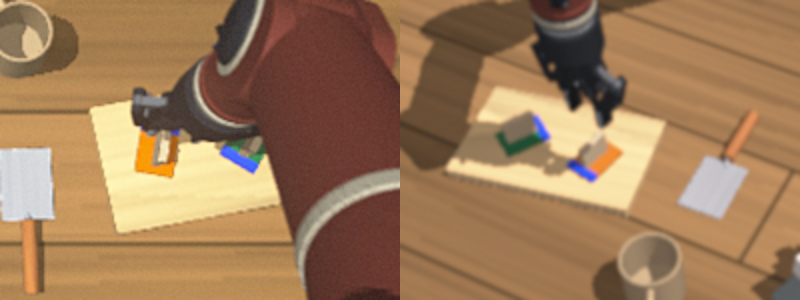

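The tool is above the amber tile in both views (left panel about (158,150), right panel about (600,150)). It is still settling, so I let it settle and then descend.

Emit:
carry_out:
  moves: "0 0 0 0 0;0 0 0 0 0"

```text
time: 1.9
position: [0.5366, -0.1605, 0.1213]
tool_rot: [0.996, -0.089, 0.0, 0.001]
ft_force: [-0.1, -0.6, -0.0]
grip_width: 0.0428
```

```bash
python3 -c "
from h import *
goto((.537,-.157,.031),-10.3)"
```

```text
t 1.9 pos [ 0.5366 -0.1605  0.1213] yaw -10.21 tool z [ 0.001 -0.002 -1.   ] | shift cm [-0.03 -0.37  9.03] turn 0.09 F [-0.06 -0.59 -0.01] w 0.0428
```

Emit:
carry_out:
  moves: "0 0 2 0 0;0 0 3.5 0 0;0 0 4.5 0 0;0 0 5 0 0;0 0 5 0 0;0 0 5 0 0;0 0 5 0 0"

```text
time: 2.6
position: [0.538, -0.1576, 0.0711]
tool_rot: [0.996, -0.087, 0.001, 0.0]
ft_force: [0.1, -1.1, -1.2]
grip_width: 0.0426
```

```bash
python3 -c "
from h import *
goto((.537,-.157,.031),-10.3)"
```

```text
t 2.6 pos [ 0.538  -0.1576  0.0711] yaw -9.96 tool z [ 0.001 -0.    -1.   ] | shift cm [-0.11 -0.04  4.01] turn 0.34 F [ 0.13 -1.05 -1.18] w 0.0426
```

Emit:
carry_out:
  moves: "-0.1 0 1.5 0.3 0;-0.1 0 3 0.3 0;-0.1 0 3.8 0.3 0;-0.1 0 4 0.3 0;-0.1 0 4 0.3 0;-0.1 0 4 0.3 -0.4;-0.1 0 4 0.3 -0.8;-0.1 0 4 0.3 -1;-0.1 0 4 0.3 -1;-0.1 0 4 0.3 -1;-0.1 0 4 0.3 -1"
  force: 30

```text
time: 3.7
position: [0.5371, -0.1574, 0.031]
tool_rot: [0.996, -0.089, 0.001, 0.0]
ft_force: [-0.6, 0.5, 5.6]
grip_width: 0.0094
```

```bash
python3 -c "
from h import *
goto((.537,-.157,.17))"
```

```text
t 3.7 pos [ 0.5371 -0.1574  0.031 ] yaw -10.26 tool z [ 0.001 -0.    -1.   ] | shift cm [ 1.00e-02 -3.00e-02 -1.39e+01] turn None F [-0.6   0.52  5.61] w 0.0094
```

Emit:
carry_out:
  moves: "0 0 -1 0 -1;0 0 -3 0 -1;0 0 -6 0 -1;0 0 -9 0 -1;0 0 -12 0 -1;0 0 -14 0 -1;0 0 -14 0 -1;0 0 -14 0 -1;0 0 -14 0 -1"

```text
time: 4.6
position: [0.5352, -0.1566, 0.1688]
tool_rot: [0.996, -0.089, -0.002, -0.0]
ft_force: [-0.3, 0.8, -0.8]
grip_width: 0.0097
```

```bash
python3 -c "
from h import *
goto((.55,.244,.17),-20.5)
f=viewer.grab_frame('top');g=viewer.grab_frame('scene')
a=cv2.resize(f['pixels'][130:280,310:510],(400,300));b=cv2.resize(g['pixels'][70:220,80:280],(400,300))
cv2.imwrite('pics/lift.png',np.hstack([a,b]))"
```

```text
t 4.6 pos [ 0.5352 -0.1566  0.1688] yaw -10.25 tool z [-0.003  0.001 -1.   ] | shift cm [ -5.68 -39.69  -0.08] turn 10.25 F [-0.27  0.8  -0.78] w 0.0097
```

View pics/lift.png

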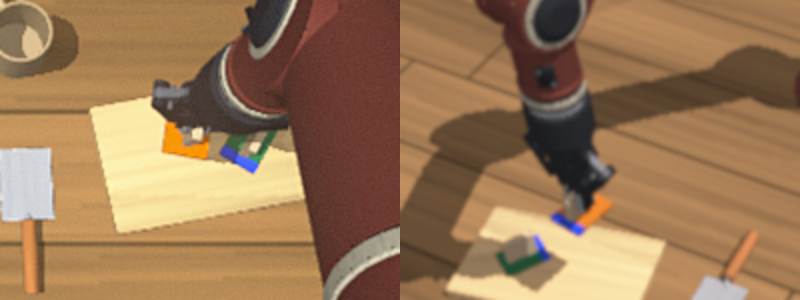

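The tile is lifted off the board: right panel (580,215) shows it under the fingers with the blue end still toward +x. Next I move it over the smallest reader.

```bash
python3 -c "
from h import *
goto((.562,.246,.17),-20.5)"
```

```text
t 4.7 pos [ 0.5355 -0.1567  0.1688] yaw -10.25 tool z [-0.003  0.001 -1.   ] | shift cm [ -4.56 -40.1   -0.09] turn 10.25 F [ 0.31  0.41 -2.26] w 0.0095
```

Emit:
carry_out:
  moves: "-0.2 -2 0 0 -1;-0.6 -5.5 0 1 -1;-1.1 -9.5 0 2 -1;-1.6 -14 0 4 -1;-2.1 -18.5 0 5 -1;-2.6 -23 0 6 -1;-3.1 -27.5 0 7 -1;-3.6 -32 0 8 -1;-4.1 -36 0 9 -1;-4.4 -38.5 0 10 -1;-4.5 -39.8 0 10.3 -1;-4.5 -40.1 0 10.3 -1"

```text
time: 5.9
position: [0.5629, 0.247, 0.1693]
tool_rot: [0.984, -0.177, -0.001, 0.0]
ft_force: [-1.0, -1.0, -0.3]
grip_width: 0.0093
```

Emit:
carry_out:
  moves: "0 0 0 0 -1;0 0 0.5 0 -1;0 0 1.2 0 -1;0 0 1.5 0 -1;0 0 1.5 0 -1;0 0 1.5 0 -1;0 0 1.5 0 -1"

```text
time: 6.6
position: [0.5638, 0.2455, 0.1556]
tool_rot: [0.984, -0.178, 0.0, -0.0]
ft_force: [-0.7, 0.9, -0.4]
grip_width: 0.0094
```

```bash
python3 -c "
from h import *
goto((.562,.246,.135),-20.5)
f=viewer.grab_frame('top');g=viewer.grab_frame('scene')
a=cv2.resize(f['pixels'][130:250,150:310],(400,300),interpolation=2);b=cv2.resize(g['pixels'][180:300,240:400],(400,300),interpolation=2)
cv2.imwrite('pics/over.png',np.hstack([a,b]))"
```

```text
t 6.6 pos [0.5638 0.2455 0.1556] yaw -20.56 tool z [ 0.  0. -1.] | shift cm [-0.19  0.01  2.06] turn -0.06 F [-0.69  0.89 -0.43] w 0.0094
```

View pics/over.png

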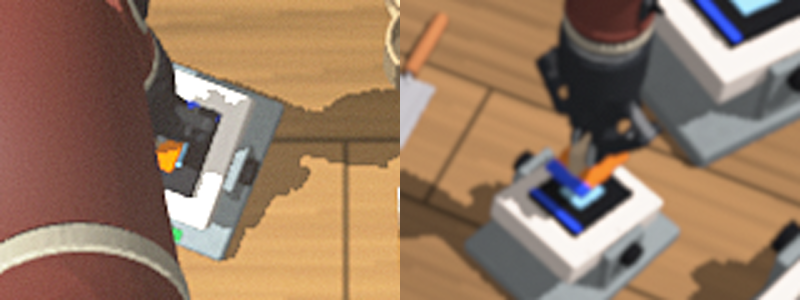

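The tile hovers over the smallest reader, with its blue end on the same side as the stripe (right panel (570,178) against stripe (555,210)). I go down to just above contact, then lighten the grip.

Emit:
carry_out:
  moves: "-0.2 0 1 0 -1;-0.2 0 2 0 -1;-0.2 0 3 0 -1;-0.2 0 3.5 0 -1;-0.2 0 3.7 0 -1;-0.2 0 3.7 0 -1;-0.2 0 3.7 0 -1;-0.2 0 3.7 0 -1"

```text
time: 7.5
position: [0.5621, 0.2463, 0.1188]
tool_rot: [0.984, -0.178, 0.0, -0.0]
ft_force: [0.3, 0.5, -1.0]
grip_width: 0.0096
```

Emit:
carry_out:
  moves: "0 0 0 0 -1;0 0 0 0 -1"
  force: 4

```text
time: 7.7
position: [0.5619, 0.2463, 0.1186]
tool_rot: [0.984, -0.178, 0.0, -0.0]
ft_force: [-0.1, 1.0, -0.4]
grip_width: 0.0093
```

```bash
python3 -c "
from h import *
goto((.5576,.2477,.1024),-20.5)
g=viewer.grab_frame('scene')
crop(g,250,190,380,290,5,'pics/near.png')"
```

```text
t 7.7 pos [0.5619 0.2463 0.1186] yaw -20.55 tool z [ 0.001  0.    -1.   ] | shift cm [-0.45  0.02  1.62] turn -0.05 F [-0.08  0.99 -0.39] w 0.0093
```

View pics/near.png

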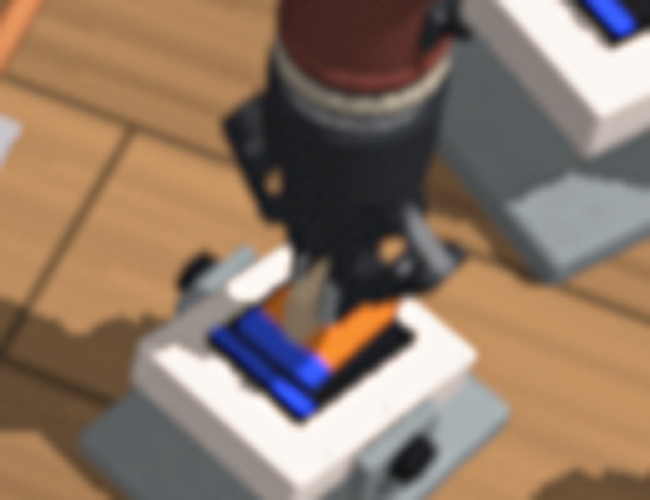

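The tile is just above the seat with its blue end beside the stripe (near (265,360)), and the 4 N grip was accepted. I press gradually while drifting downhill.

Emit:
carry_out:
  moves: "0 0 0.2 0 -1;0 0 0.4 0 -1;0 0 0.5 0 -1;-0.05 0 0.6 0 -1;-0.1 0 0.7 0 -1;-0.15 0 0.8 0 -1;-0.2 0 0.9 0 -1;-0.25 0 1.0 0 -1;-0.25 0 1.0 0 -1;-0.25 0 1.0 0 -1"
  force: 4

```text
time: 8.75
position: [0.5608, 0.2471, 0.1095]
tool_rot: [0.984, -0.179, 0.002, -0.001]
ft_force: [0.2, -0.5, 6.0]
grip_width: 0.0097
```

```bash
python3 -c "
from h import *
goto((.5576,.2477,.1024),-20.5)
g=viewer.grab_frame('scene')
crop(g,250,190,380,290,5,'pics/p1.png')"
```

```text
t 8.75 pos [0.5608 0.2471 0.1095] yaw -20.57 tool z [ 0.003  0.001 -1.   ] | shift cm [-0.32  0.06  0.71] turn -0.07 F [ 0.25 -0.5   5.95] w 0.0097
```

View pics/p1.png

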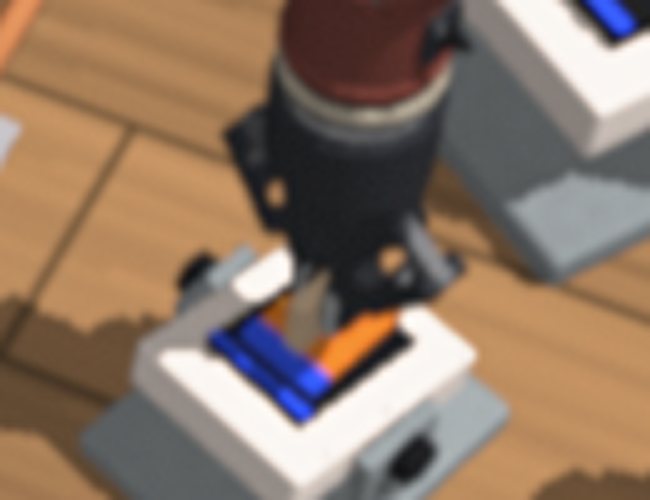

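```bash
cat >> m.py <<'E'
def tilt(f,box):
    u0,v0,u1,v1=box; H,S,V=masks(f); P=cloud(f); B=np.zeros(H.shape,bool); B[v0:v1,u0:u1]=1; B&=P[...,2]>.08
    oc=B&(H>=4)&(H<=24)&(S>150)&(V>90); bl=B&(H>108)&(H<130)&(S>130)
    s=telemetry.sense(); ax=np.array([.937,-.350,0]); o=np.array([.563,.2457,.0935])
    for nm,m in(("or",oc),("bl",bl)):
        p=P[m]-o; t=np.c_[p@ax,p@np.array([.35,.937,0]),p[:,2]]*1000
        q=t[np.argsort(t[:,0])]; print(nm,len(q)); print(q[::max(1,len(q)//12)].round(1).tolist())
    e=oc; c,n,sd,N=fit(P[e]); print("plane n",n.round(3),"slope along x",np.degrees(np.arctan(-(n@ax)/n[2])).round(2),"side",np.degrees(np.arctan(-(n@[.35,.937,0])/n[2])).round(2),sd.round(4),N)
E
python3 -c "
from m import *
tilt(viewer.grab_frame('scene'),(285,235,345,285))
f=viewer.grab_frame('top');crop(f,150,130,310,250,4,'pics/t1.png')"
```

```text
or 139
[[-27.9, 23.6, 7.6], [-18.4, 25.8, 7.1], [-13.1, 27.1, 10.1], [-8.4, 23.8, -6.2], [-4.1, 16.4, 7.8], [-1.4, 15.6, 9.9], [1.7, 15.3, 8.6], [4.2, 24.0, 8.2], [6.4, 22.7, 9.2], [8.4, 39.5, 64.4], [9.3, 45.3, 71.9], [11.5, 21.1, 8.6], [14.2, 20.2, 10.6]]
bl 220
[[11.1, -26.5, -6.5], [21.6, 8.2, 9.3], [23.9, 7.0, 10.5], [26.1, 24.8, 11.7], [27.9, -1.9, 9.1], [29.8, -19.5, 8.6], [30.6, 4.1, 5.8], [32.3, -16.9, 5.4], [33.9, 1.2, 1.8], [36.3, -9.8, 5.0], [38.0, -24.3, 3.4], [40.0, 19.6, 3.8], [42.2, 30.9, 6.7]]
plane n [-0.862 -0.299  0.41 ] slope along x 59.76 side 54.85 0.0074 129
```

View pics/t1.png

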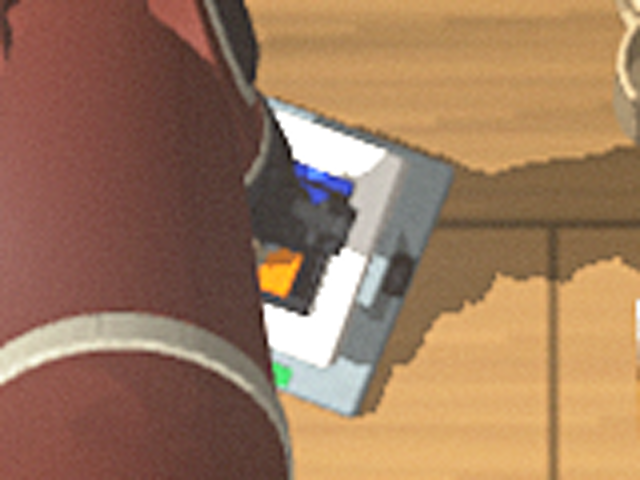

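Emit:
carry_out:
  moves: "-0.05 0 0.1 0 -1;-0.1 0 0.2 0 -1;-0.15 0 0.3 0 -1;-0.2 0 0.4 0 -1;-0.2 0 0.4 0 -1;-0.2 0 0.4 0 -1"
  force: 4

```text
time: 9.5
position: [0.559, 0.2478, 0.1058]
tool_rot: [0.984, -0.179, 0.002, -0.001]
ft_force: [0.3, -0.6, 7.5]
grip_width: 0.0095
```

```bash
python3 -c "
from m import *
goto((.5576,.2477,.1024),-20.5)
f=viewer.grab_frame('scene');tilt(f,(285,235,345,285)); crop(f,250,190,380,290,5,'pics/p2.png')"
```

```text
t 9.5 pos [0.559  0.2478 0.1058] yaw -20.57 tool z [ 0.004  0.001 -1.   ] | shift cm [-0.13  0.06  0.34] turn -0.07 F [ 0.32 -0.56  7.48] w 0.0095
or 141
[[-30.3, 24.1, -12.2], [-20.5, 27.2, 6.6], [-16.5, 23.5, -11.1], [-11.2, 24.7, -8.3], [-7.2, 23.7, 3.9], [-2.9, 14.9, 3.1], [0.8, 14.7, 6.9], [3.4, 20.7, 3.4], [5.5, 9.5, 6.1], [6.7, 17.3, 3.2], [8.2, 36.7, 61.1], [10.8, 17.8, 4.0], [12.8, -19.1, 3.7]]
bl 214
[[14.3, -27.0, -3.5], [20.8, 4.7, 4.4], [23.7, -5.8, 8.7], [25.9, -10.1, 6.2], [27.8, 20.4, 8.6], [29.5, 19.6, 0.6], [30.5, 14.2, -0.2], [31.7, 20.8, 9.2], [33.5, 0.9, 0.9], [35.1, 5.4, 3.6], [37.4, 27.0, 0.7], [39.4, -3.3, 2.7], [41.5, -24.2, 2.9]]
plane n [-0.859 -0.261  0.44 ] slope along x 58.38 side 51.11 0.0072 131
```

View pics/p2.png

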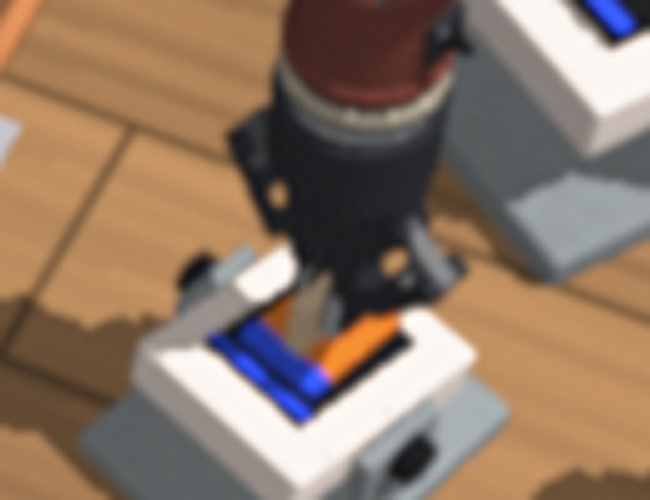

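```bash
cat >> m.py <<'E'
def slope(nf=4):
    acc=[]
    for _ in range(nf):
        f=viewer.grab_frame('scene'); H,S,V=masks(f); P=cloud(f); B=np.zeros(H.shape,bool); B[235:285,285:345]=1; B&=P[...,2]>.06
        oc=B&(H>=8)&(H<=24)&(S>180)&(V>150)
        bl=B&(H>108)&(H<130)&(S>150)&(V>90)
        o=np.array([.563,.2457,.0935]); X=np.array([.937,-.350,0]);Y=np.array([.35,.937,0])
        for m in(oc,bl):
            m=m; p=P[m]-o; acc.append(np.c_[p@X,p@Y,p[:,2]]*1000)
    t=np.vstack(acc)
    for lo in range(-36,48,6):
        q=t[(t[:,0]>=lo)&(t[:,0]<lo+6)&(t[:,1]>4)&(t[:,1]<28)&(t[:,2]<20)]
        if len(q)>3: print(lo+3,len(q),"z med",np.median(q[:,2]).round(1),"q25/75",np.percentile(q[:,2],[25,75]).round(1),"seat flush top would be",((lo+3)*.208+7.15).round(1))
    np.save("t.npy",t)
E
python3 -c "
from m import *
slope()"
```

```text
Traceback (most recent call last):
  File "m.py", line 58, in slope
    if len(q)>3: print(lo+3,len(q),"z med",np.median(q[:,2]).round(1),"q25/75",np.percentile(q[:,2],[25,75]).round(1),"seat flush top would be",((lo+3)*.208+7.15).round(1))
                                                                                                                                                ^^^^^^^^^^^^^^^^^^^^^^^^
AttributeError: 'float' object has no attribute 'round'
```

```bash
sed -i 's/((lo+3)\*.208+7.15).round(1)/round((lo+3)*.208+7.15,1)/' m.py; python3 -c "
from m import *
slope()"
```

```text
-27 18 z med 2.3 q25/75 [1.1 3.8] seat flush top would be 1.5
-21 40 z med 3.9 q25/75 [2. 5.] seat flush top would be 2.8
-15 47 z med 4.3 q25/75 [2.8 5.8] seat flush top would be 4.0
-9 42 z med 3.7 q25/75 [2.6 4.8] seat flush top would be 5.3
-3 49 z med 4.7 q25/75 [3.7 5.6] seat flush top would be 6.5
3 59 z med 5.4 q25/75 [4.2 7. ] seat flush top would be 7.8
9 54 z med 5.8 q25/75 [4.6 7.1] seat flush top would be 9.0
15 13 z med 6.7 q25/75 [5.4 7.1] seat flush top would be 10.3
21 46 z med 6.7 q25/75 [4.6 7.6] seat flush top would be 11.5
27 113 z med 6.9 q25/75 [5.  8.5] seat flush top would be 12.8
33 104 z med 2.5 q25/75 [0.7 5.1] seat flush top would be 14.0
39 83 z med 2.7 q25/75 [1.8 4. ] seat flush top would be 15.3
```

The tile has pivoted about 5° of the 11.7° needed, and the force is nearly flat at 7.5 N. I continue down in small steps.

Emit:
carry_out:
  moves: "-0.05 0 0.1 0 -1;-0.1 0 0.2 0 -1;-0.15 0 0.3 0 -1;-0.15 0 0.3 0 -1;-0.15 0 0.3 0 -1"
  force: 3

```text
time: 10.45
position: [0.5573, 0.2485, 0.1028]
tool_rot: [0.984, -0.179, 0.001, -0.001]
ft_force: [-0.1, -1.6, 8.0]
grip_width: 0.0093
```

```bash
python3 -c "
from m import *
goto((.5576,.2477,.1024),-20.5)
slope()"
```

```text
t 10.45 pos [0.5573 0.2485 0.1028] yaw -20.57 tool z [ 0.003  0.001 -1.   ] | shift cm [0.05 0.06 0.04] turn -0.07 F [-0.06 -1.58  8.04] w 0.0093
-27 16 z med -1.2 q25/75 [-1.6 -0.1] seat flush top would be 1.5
-21 45 z med 0.4 q25/75 [-0.7  1. ] seat flush top would be 2.8
-15 43 z med 0.5 q25/75 [-1.3  1.4] seat flush top would be 4.0
-9 45 z med 2.1 q25/75 [0.2 3.4] seat flush top would be 5.3
-3 53 z med 2.6 q25/75 [1.3 3.8] seat flush top would be 6.5
3 62 z med 3.4 q25/75 [2.2 4.5] seat flush top would be 7.8
9 51 z med 4.4 q25/75 [3.5 5.9] seat flush top would be 9.0
15 12 z med 4.9 q25/75 [3.6 6.5] seat flush top would be 10.3
21 53 z med 5.1 q25/75 [3.3 6.3] seat flush top would be 11.5
27 100 z med 7.0 q25/75 [5.4 7.9] seat flush top would be 12.8
33 108 z med 1.9 q25/75 [0.4 5. ] seat flush top would be 14.0
39 84 z med 2.3 q25/75 [1.4 3.2] seat flush top would be 15.3
45 7 z med 5.1 q25/75 [4.5 5.4] seat flush top would be 16.5
```

Emit:
carry_out:
  moves: "0 0 0.1 0 -1;0 0 0.15 0 -1;0 0 0.2 0 -1;0 0 0.2 0 -1;0 0 0.2 0 -1"
  force: 3

```text
time: 11.15
position: [0.5571, 0.2486, 0.1011]
tool_rot: [0.984, -0.178, 0.001, -0.001]
ft_force: [-0.5, -1.3, 9.3]
grip_width: 0.0096
```

```bash
python3 -c "
from m import *
goto((.5576,.2477,.1024),-20.5)
slope()"
```

```text
t 11.15 pos [0.5571 0.2486 0.1011] yaw -20.56 tool z [ 0.003  0.001 -1.   ] | shift cm [ 0.08  0.06 -0.13] turn -0.06 F [-0.5  -1.33  9.32] w 0.0096
-27 24 z med -3.8 q25/75 [-5.  -1.5] seat flush top would be 1.5
-21 44 z med -3.0 q25/75 [-4.  -1.6] seat flush top would be 2.8
-15 42 z med -1.7 q25/75 [-2.6 -0.4] seat flush top would be 4.0
-9 46 z med 0.4 q25/75 [-1.1  1.7] seat flush top would be 5.3
-3 59 z med 0.8 q25/75 [-0.3  3.4] seat flush top would be 6.5
3 61 z med 2.2 q25/75 [0.7 3.6] seat flush top would be 7.8
9 51 z med 2.7 q25/75 [1.4 3.8] seat flush top would be 9.0
15 13 z med 4.4 q25/75 [2.9 5.8] seat flush top would be 10.3
21 60 z med 4.6 q25/75 [3.1 5.6] seat flush top would be 11.5
27 89 z med 5.2 q25/75 [3.7 6.5] seat flush top would be 12.8
33 135 z med 1.0 q25/75 [-0.7  3.8] seat flush top would be 14.0
39 73 z med 1.3 q25/75 [0.5 2.1] seat flush top would be 15.3
45 5 z med 4.1 q25/75 [4.  4.9] seat flush top would be 16.5
```

Emit:
carry_out:
  moves: "0 0 0.05 0 -1;0.02 0 0.1 0 -1;0.02 0 0.1 0 -1;0.02 0 0.1 0 -1"
  force: 3

```text
time: 11.75
position: [0.5566, 0.2487, 0.1]
tool_rot: [0.984, -0.178, 0.001, -0.001]
ft_force: [-2.2, -1.8, 9.4]
grip_width: 0.0095
```

```bash
python3 -c "
from m import *
goto((.5576,.2477,.1024),-20.5)
slope(6)
f=viewer.grab_frame('scene');crop(f,250,190,380,290,5,'pics/p3.png')"
```

```text
t 11.75 pos [0.5566 0.2487 0.1   ] yaw -20.54 tool z [ 0.001  0.001 -1.   ] | shift cm [ 0.13  0.06 -0.24] turn -0.04 F [-2.2  -1.75  9.43] w 0.0095
-27 47 z med -4.8 q25/75 [-5.7 -3.9] seat flush top would be 1.5
-21 67 z med -3.7 q25/75 [-4.8 -2.1] seat flush top would be 2.8
-15 63 z med -1.8 q25/75 [-2.9 -0.9] seat flush top would be 4.0
-9 72 z med -1.2 q25/75 [-2.5  0.4] seat flush top would be 5.3
-3 90 z med -0.1 q25/75 [-1.2  1.5] seat flush top would be 6.5
3 87 z med 0.9 q25/75 [-0.3  1.8] seat flush top would be 7.8
9 68 z med 2.1 q25/75 [0.7 3.1] seat flush top would be 9.0
15 21 z med 3.1 q25/75 [1.9 4.6] seat flush top would be 10.3
21 82 z med 3.5 q25/75 [2.  4.7] seat flush top would be 11.5
27 144 z med 5.0 q25/75 [3.4 6.2] seat flush top would be 12.8
33 193 z med 0.8 q25/75 [-1.   3.2] seat flush top would be 14.0
39 114 z med 0.8 q25/75 [-0.5  2.2] seat flush top would be 15.3
45 6 z med 3.9 q25/75 [3.6 4. ] seat flush top would be 16.5
```

View pics/p3.png

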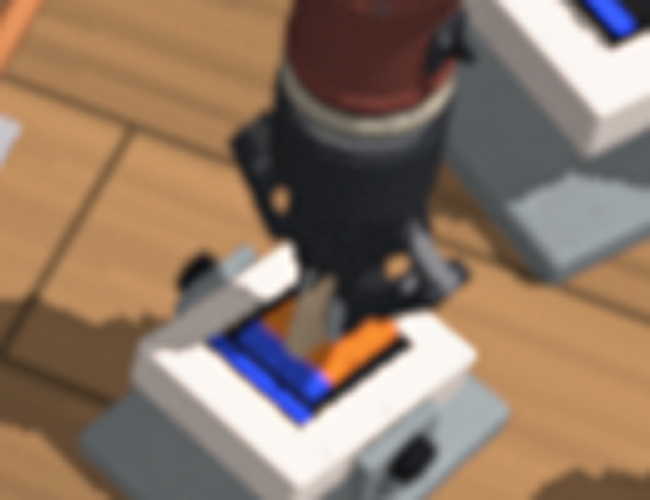

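```bash
cat > fitp.py <<'E'
from m import *
from scipy.optimize import least_squares
def tf():
    t=np.load("t.npy")
    for lo,hi in((-28,30),(-24,18),(-28,28)):
      for y0,y1 in((6,22),(10,20)):
        q=t[(t[:,0]>lo)&(t[:,0]<hi)&(t[:,1]>y0)&(t[:,1]<y1)&(abs(t[:,2]-.18*t[:,0]-np.median(t[(t[:,1]>y0)&(t[:,1]<y1)&(abs(t[:,0])<15),2]))<5)]
        A=np.c_[q[:,:2],np.ones(len(q))]; r=least_squares(lambda p:A@p-q[:,2],[.2,0,0],loss='soft_l1'); cov=np.linalg.inv(r.jac.T@r.jac)*np.mean(r.fun**2)
        print(lo,hi,y0,y1,len(q),"slope x",r.x[0].round(3),"+-",np.sqrt(cov[0,0]).round(3),"side",r.x[1].round(3),"z0",r.x[2].round(2))
E
python3 -c "
from fitp import *
tf()"
```

```text
-28 30 6 22 400 slope x 0.188 +- 0.008 side 0.046 z0 -0.48
-28 30 10 20 288 slope x 0.182 +- 0.009 side 0.04 z0 -0.37
-24 18 6 22 243 slope x 0.186 +- 0.015 side 0.053 z0 -0.6
-24 18 10 20 187 slope x 0.183 +- 0.017 side 0.086 z0 -1.12
-28 28 6 22 362 slope x 0.185 +- 0.008 side 0.011 z0 0.12
-28 28 10 20 265 slope x 0.183 +- 0.009 side 0.018 z0 0.01
```

Emit:
carry_out:
  moves: "0 0 0 0 -1;0 0 0 0 -1;0 0 0 0 -1"
  force: 1.5

```text
time: 12.4
position: [0.5566, 0.2487, 0.1]
tool_rot: [0.984, -0.178, 0.001, -0.001]
ft_force: [-1.1, -1.0, 10.5]
grip_width: 0.0096
```

Emit:
carry_out:
  moves: "0 0 0.04 0 -1;0 0 0.08 0 -1;0 0 0.08 0 -1;0 0 0.08 0 -1"
  force: 1.5

```text
time: 12.8
position: [0.5568, 0.2487, 0.0994]
tool_rot: [0.984, -0.178, 0.001, -0.001]
ft_force: [-1.9, -1.0, 10.6]
grip_width: 0.0095
```

```bash
python3 -c "
from fitp import *
goto((.5576,.2477,.1024),-20.5)
slope(6);tf();goto((.5576,.2477,.1024),-20.5)"
```

```text
t 12.8 pos [0.5568 0.2487 0.0994] yaw -20.55 tool z [ 0.002  0.001 -1.   ] | shift cm [ 0.11  0.06 -0.3 ] turn -0.05 F [-1.88 -0.97 10.63] w 0.0095
-27 33 z med -5.2 q25/75 [-6.2 -4.6] seat flush top would be 1.5
-21 65 z med -3.8 q25/75 [-4.8 -2.8] seat flush top would be 2.8
-15 73 z med -3.3 q25/75 [-4.6 -2.3] seat flush top would be 4.0
-9 69 z med -1.4 q25/75 [-2.8 -0.1] seat flush top would be 5.3
-3 78 z med -0.5 q25/75 [-2.3  1. ] seat flush top would be 6.5
3 82 z med 0.7 q25/75 [-0.5  2. ] seat flush top would be 7.8
9 74 z med 1.4 q25/75 [0.5 2.7] seat flush top would be 9.0
15 18 z med 3.0 q25/75 [0.6 3.7] seat flush top would be 10.3
21 78 z med 3.1 q25/75 [1.  4.1] seat flush top would be 11.5
27 143 z med 4.4 q25/75 [3.2 5.6] seat flush top would be 12.8
33 183 z med 0.7 q25/75 [-1.3  3.2] seat flush top would be 14.0
39 115 z med 0.6 q25/75 [-0.5  1.4] seat flush top would be 15.3
45 6 z med 3.5 q25/75 [2.8 3.9] seat flush top would be 16.5
-28 30 6 22 360 slope x 0.188 +- 0.009 side 0.01 z0 -0.37
-28 30 10 20 264 slope x 0.187 +- 0.01 side -0.065 z0 0.78
-24 18 6 22 226 slope x 0.203 +- 0.016 side 0.022 z0 -0.44
-24 18 10 20 174 slope x 0.212 +- 0.019 side -0.026 z0 0.37
-28 28 6 22 331 slope x 0.189 +- 0.009 side 0.01 z0 -0.35
-28 28 10 20 247 slope x 0.191 +- 0.011 side -0.063 z0 0.78
t 13.1 pos [0.5567 0.2487 0.0993] yaw -20.54 tool z [ 0.002  0.001 -1.   ] | shift cm [ 0.12  0.06 -0.31] turn -0.04 F [-1.96 -1.04 10.91] w 0.0094
```

Force is now about 11 N along the seat normal and rising at roughly the spring rate, so the tile looks flush. I overlay predicted seat and tile outlines on both views to check the centring.

```bash
cat > ov.py <<'E'
from m import *
def ov(name,d,off=(0,0)):
    n=np.array([-.190,.071,.979]); n/=np.linalg.norm(n); X=np.array([.937,-.350,0]); X=X-n*(X@n); X/=np.linalg.norm(X); Y=np.cross(n,X); o=np.array([.563,.2457,.0935])-n*d
    out=[]
    for nm,box in(("scene",(275,220,355,280)),("top",(180,150,260,210))):
        f=viewer.grab_frame(nm); s=5; u0,v0,u1,v1=box
        im=cv2.resize(f["pixels"][v0:v1,u0:u1],None,fx=s,fy=s,interpolation=cv2.INTER_CUBIC)
        def poly(hx,hy,h,c,cx=0,cy=0):
            q=np.array([(proj(f,o+X*(cx+a*hx)+Y*(cy+b*hy)+n*h)-[u0,v0]+.5)*s for a,b in((1,1),(1,-1),(-1,-1),(-1,1))])
            cv2.polylines(im,[np.int32(q*8)],True,c,1,cv2.LINE_AA,3)
        poly(.042,.032,0,(0,255,255)); poly(.032,.023,.007,(0,255,0),*off); poly(.065,.053,-.010+d,(255,0,255))
        out.append(im)
    cv2.imwrite(name,np.hstack(out))
E
python3 -c "
from ov import *
ov('pics/ov1.png',.006)"
```

```text
(no output)
```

View pics/ov1.png

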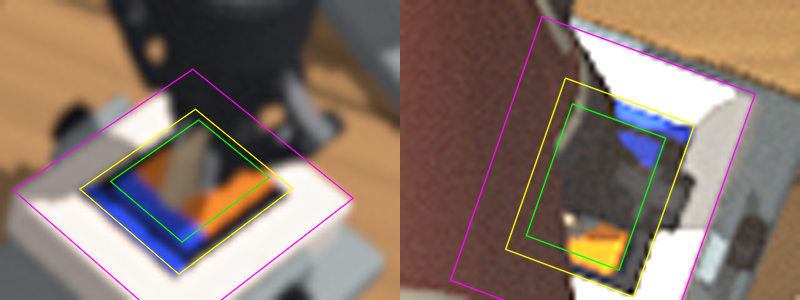

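```bash
sed -e 's/s=5/s=12/' -e 's/275,220,355,280/288,236,338,280/' -e 's/180,150,260,210/205,160,240,204/' ov.py > ov2.py; python3 -c "
from ov2 import *
ov('pics/ov2.png',.006)
f=viewer.grab_frame('scene');crop(f,288,236,338,280,12,'pics/raw2.png')"
```

```text
(no output)
```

View pics/ov2.png

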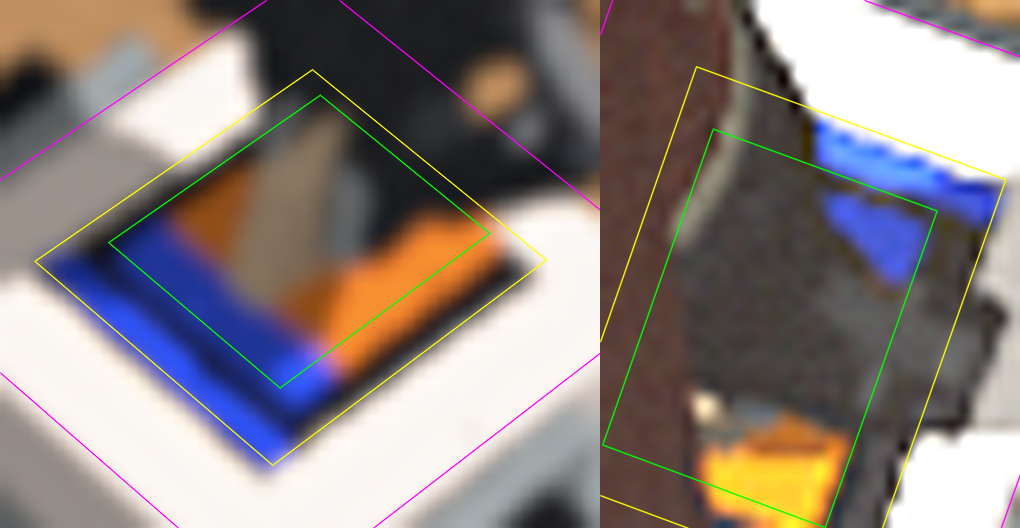

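View pics/raw2.png

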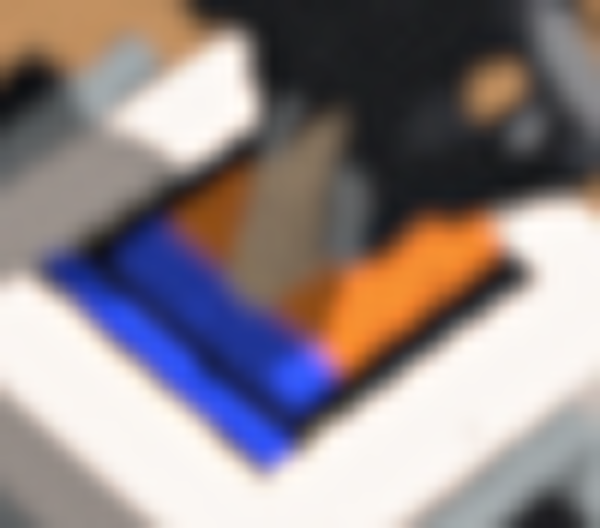

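```bash
sed -i 's/poly(.032,.023,.007,(0,255,0),\*off)/poly(.032,.023,.007,(0,255,0),*off);poly(.032,.023,0,(255,255,255),*off)/' ov2.py; python3 -c "
from ov2 import *
ov('pics/ov3.png',.0062,(-.0017,.0008))"
```

```text
(no output)
```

View pics/ov3.png

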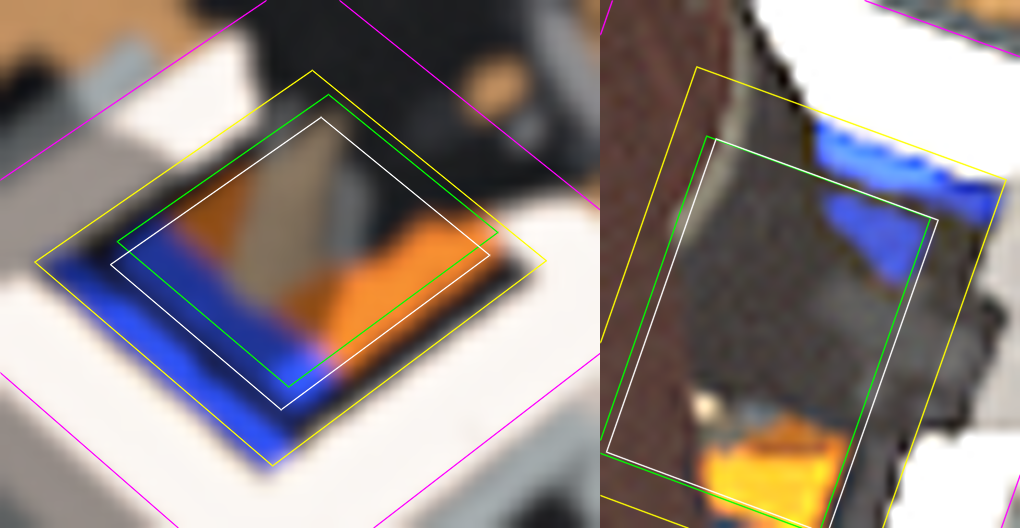

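The shifted outline fits the tile in both views (near corner at about (285,405) in the left panel), so the tile sits about 1.7 mm downhill and 0.8 mm sideways of the window centre. I grip firmly, ease off along the normal, and re-press centred.

Emit:
carry_out:
  moves: "0 0 0 0 -1;0 0 0 0 -1;0 0 0 0 -1;-0.06 0 -0.3 0 -1;-0.14 0 -0.7 0 -1;-0.16 0 -0.8 0 -1;0.01 0.08 -0.8 0 -1;0.01 0.08 -0.8 0 -1;0.01 0.08 -0.8 0 -1;0.01 0.08 -0.8 0 -1"
  force: 30

```text
time: 14.45
position: [0.5552, 0.2478, 0.1051]
tool_rot: [0.984, -0.178, -0.001, 0.0]
ft_force: [-2.3, 0.9, 1.9]
grip_width: 0.0096
```

```bash
python3 -c "
from fitp import *
goto((.5576,.2477,.1024),-20.5)
slope(4);tf()
from ov2 import *
ov('pics/ov4.png',-.001)
"
```

```text
t 14.45 pos [0.5552 0.2478 0.1051] yaw -20.53 tool z [-0.002  0.    -1.   ] | shift cm [ 0.23 -0.07  0.27] turn -0.03 F [-2.27  0.91  1.86] w 0.0096
-27 28 z med -0.2 q25/75 [-1.   0.6] seat flush top would be 1.5
-21 41 z med 2.3 q25/75 [1.2 3.4] seat flush top would be 2.8
-15 41 z med 3.8 q25/75 [2.5 4.2] seat flush top would be 4.0
-9 48 z med 4.0 q25/75 [2.8 4.9] seat flush top would be 5.3
-3 54 z med 5.0 q25/75 [3.5 6.9] seat flush top would be 6.5
3 54 z med 6.1 q25/75 [5.2 7.8] seat flush top would be 7.8
9 43 z med 7.2 q25/75 [6.1 8.4] seat flush top would be 9.0
15 6 z med 8.8 q25/75 [6.7 9.5] seat flush top would be 10.3
21 57 z med 8.7 q25/75 [7.3 9.8] seat flush top would be 11.5
27 110 z med 10.3 q25/75 [ 8.  11.8] seat flush top would be 12.8
33 101 z med 5.3 q25/75 [4.1 7.2] seat flush top would be 14.0
39 83 z med 6.2 q25/75 [5.  7.2] seat flush top would be 15.3
45 29 z med 7.1 q25/75 [6.4 7.9] seat flush top would be 16.5
-28 30 6 22 301 slope x 0.182 +- 0.01 side 0.056 z0 4.77
-28 30 10 20 211 slope x 0.179 +- 0.012 side 0.148 z0 3.37
-24 18 6 22 184 slope x 0.162 +- 0.019 side 0.078 z0 4.44
-24 18 10 20 141 slope x 0.163 +- 0.02 side 0.151 z0 3.37
-28 28 6 22 272 slope x 0.184 +- 0.011 side 0.053 z0 4.84
-28 28 10 20 194 slope x 0.179 +- 0.012 side 0.166 z0 3.09
```

View pics/ov4.png

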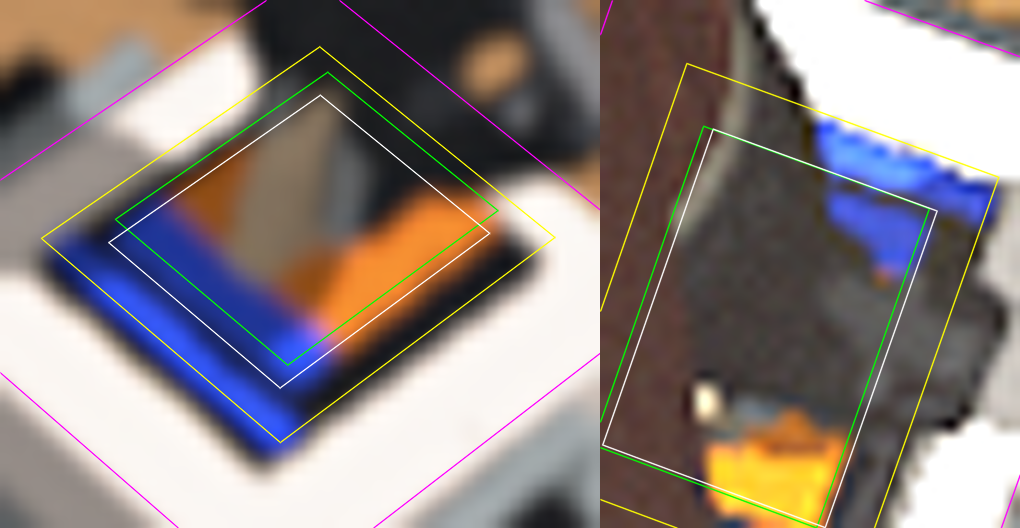

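Emit:
carry_out:
  moves: "-0.03 0 -0.15 0 -1;-0.03 0 -0.2 0 -1;0.23 -0.05 -0.2 0 -1;0.3 -0.05 -0.2 0 -1;0.3 -0.05 -0.2 0 -1;0.3 -0.05 -0.2 0 -1"
  force: 30

```text
time: 15.35
position: [0.5592, 0.2467, 0.1074]
tool_rot: [0.984, -0.179, 0.0, 0.0]
ft_force: [-0.5, -0.2, -1.0]
grip_width: 0.0093
```

```bash
python3 -c "
from m import *
goto((.5576,.2477,.1024),-20.5)
"
```

```text
t 15.35 pos [0.5592 0.2467 0.1074] yaw -20.57 tool z [ 0. -0. -1.] | shift cm [-0.19 -0.04  0.5 ] turn -0.07 F [-0.49 -0.18 -0.98] w 0.0093
```

Emit:
carry_out:
  moves: "0 -0.04 0.1 0 -1;-0.06 -0.04 0.25 0 -1;-0.12 -0.04 0.4 0 -1;-0.19 -0.04 0.55 0 -1;-0.19 -0.04 0.55 0 -1;-0.19 -0.04 0.55 0 -1"
  force: 30

```text
time: 15.95
position: [0.559, 0.2478, 0.1033]
tool_rot: [0.984, -0.179, 0.002, -0.001]
ft_force: [1.0, -1.0, 5.6]
grip_width: 0.0095
```

Emit:
carry_out:
  moves: "0 0 0 0 -1;0 0 0 0 -1;-0.01 0 0.05 0 -1;-0.02 0 0.1 0 -1;-0.02 0 0.1 0 -1;-0.02 0 0.1 0 -1"
  force: 2

```text
time: 16.55
position: [0.5592, 0.2478, 0.1026]
tool_rot: [0.984, -0.179, 0.002, -0.001]
ft_force: [0.4, -0.9, 7.4]
grip_width: 0.0095
```

```bash
python3 -c "
from fitp import *
goto((.5576,.2477,.1024),-20.5)
slope(6);tf()
from ov2 import *
ov('pics/ov5.png',.004)
"
```

```text
t 16.55 pos [0.5592 0.2478 0.1026] yaw -20.58 tool z [ 0.005  0.001 -1.   ] | shift cm [-0.15  0.06  0.02] turn -0.08 F [ 0.44 -0.91  7.39] w 0.0095
-27 36 z med -2.2 q25/75 [-3.4 -0.9] seat flush top would be 1.5
-21 59 z med -1.3 q25/75 [-2.2  0.2] seat flush top would be 2.8
-15 65 z med -0.2 q25/75 [-1.5  1. ] seat flush top would be 4.0
-9 75 z med 1.2 q25/75 [-0.4  2.5] seat flush top would be 5.3
-3 75 z med 2.2 q25/75 [1.2 3.3] seat flush top would be 6.5
3 83 z med 2.8 q25/75 [1.7 3.9] seat flush top would be 7.8
9 69 z med 4.4 q25/75 [3.5 5.3] seat flush top would be 9.0
15 48 z med 5.7 q25/75 [3.8 6.5] seat flush top would be 10.3
21 21 z med 5.5 q25/75 [4.8 7.1] seat flush top would be 11.5
27 128 z med 7.7 q25/75 [6.3 8.9] seat flush top would be 12.8
33 205 z med 6.4 q25/75 [3.2 8.7] seat flush top would be 14.0
39 120 z med 3.5 q25/75 [2.4 4.6] seat flush top would be 15.3
45 21 z med 4.6 q25/75 [4.2 6. ] seat flush top would be 16.5
-28 30 6 22 353 slope x 0.194 +- 0.009 side 0.021 z0 2.19
-28 30 10 20 249 slope x 0.201 +- 0.01 side 0.077 z0 1.18
-24 18 6 22 249 slope x 0.187 +- 0.014 side 0.117 z0 0.41
-24 18 10 20 184 slope x 0.197 +- 0.016 side 0.188 z0 -0.72
-28 28 6 22 324 slope x 0.191 +- 0.01 side 0.022 z0 2.16
-28 28 10 20 232 slope x 0.198 +- 0.011 side 0.086 z0 1.01
```

View pics/ov5.png

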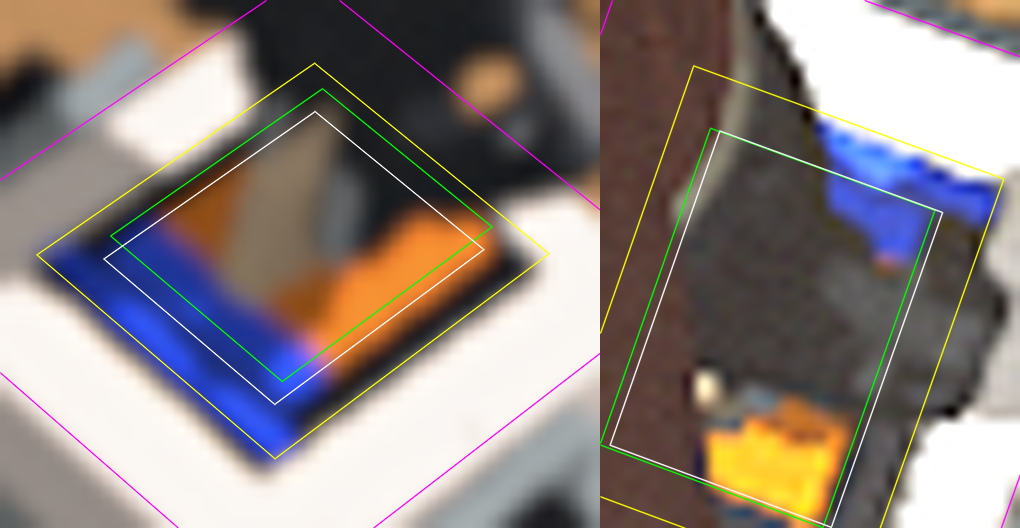

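```bash
cat > mom.py <<'E'
from m import *
def mom(k=6):
    A=[]
    for _ in range(k):
        viewer.grab_frame('scene'); s=telemetry.sense(); A.append(np.r_[s["ft_force"],s["moment"]])
    A=np.array(A); a=A.mean(0); X=np.array([.937,-.35,0]);Y=np.array([.35,.937,0])
    F,M=a[:3],a[3:]; print("F X,Y,Z",(F@X).round(2),(F@Y).round(2),F[2].round(2),"M about X,Y,Z",(M@X).round(3),(M@Y).round(3),M[2].round(3),"sd",A.std(0).round(3)); return F,M
E
python3 -c "
from mom import *
mom()"
```

```text
F X,Y,Z 1.09 -1.26 6.68 M about X,Y,Z -0.332 -0.549 -0.038 sd [0.446 0.427 0.205 0.021 0.02  0.032]
```

Emit:
carry_out:
  moves: "-0.03 0 0.1 0 -1;-0.06 0 0.2 0 -1;-0.1 0.03 0.3 0 -1;-0.1 0.03 0.35 0 -1;-0.1 0.03 0.35 0 -1;-0.1 0.03 0.35 0 -1"
  force: 2

```text
time: 17.85
position: [0.559, 0.2478, 0.0999]
tool_rot: [0.984, -0.179, 0.003, -0.001]
ft_force: [1.4, -2.1, 9.7]
grip_width: 0.0098
```

```bash
python3 -c "
from mom import *
mom()
goto((.5576,.2477,.1024),-20.5)
slope(8)
from fitp import *
tf()"
```

```text
F X,Y,Z 1.6 -1.51 9.81 M about X,Y,Z -0.462 -0.602 0.003 sd [0.358 0.725 0.283 0.024 0.023 0.034]
t 18.15 pos [0.559  0.2478 0.1   ] yaw -20.59 tool z [ 0.007  0.001 -1.   ] | shift cm [-0.13  0.06 -0.24] turn -0.09 F [ 0.48 -3.1   9.93] w 0.0096
-33 7 z med -13.0 q25/75 [-14.7 -11.4] seat flush top would be 0.3
-27 31 z med -6.1 q25/75 [-7.8 -4.8] seat flush top would be 1.5
-21 90 z med -4.3 q25/75 [-5.6 -2.9] seat flush top would be 2.8
-15 82 z med -3.4 q25/75 [-4.3 -2.1] seat flush top would be 4.0
-9 89 z med -1.8 q25/75 [-3.3 -0.6] seat flush top would be 5.3
-3 112 z med -0.5 q25/75 [-1.3  1.5] seat flush top would be 6.5
3 122 z med 1.3 q25/75 [-0.1  3.2] seat flush top would be 7.8
9 97 z med 2.0 q25/75 [0.9 3. ] seat flush top would be 9.0
15 57 z med 3.1 q25/75 [2.1 4.3] seat flush top would be 10.3
21 17 z med 1.9 q25/75 [-2.2  3.2] seat flush top would be 11.5
27 161 z med 5.8 q25/75 [4.8 6.8] seat flush top would be 12.8
33 279 z med 4.5 q25/75 [1.2 7.1] seat flush top would be 14.0
39 153 z med 1.7 q25/75 [0.7 2.7] seat flush top would be 15.3
45 8 z med 3.9 q25/75 [3.6 4.6] seat flush top would be 16.5
-28 30 6 22 447 slope x 0.215 +- 0.008 side 0.036 z0 -0.45
-28 30 10 20 304 slope x 0.214 +- 0.009 side 0.099 z0 -1.56
-24 18 6 22 327 slope x 0.207 +- 0.013 side 0.064 z0 -0.99
-24 18 10 20 232 slope x 0.214 +- 0.015 side 0.13 z0 -2.08
-28 28 6 22 411 slope x 0.211 +- 0.009 side 0.06 z0 -0.92
-28 28 10 20 287 slope x 0.213 +- 0.01 side 0.113 z0 -1.8
```

The tile slope is now 0.213 ± 0.01 against the seat's 0.208, so it is flush. I ease back along the normal with the light grip, then grip firmly.

Emit:
carry_out:
  moves: "-0.02 0 -0.08 0 -1;-0.03 0 -0.15 0 -1;-0.03 0 -0.15 0 -1"
  force: 4

```text
time: 18.85
position: [0.5588, 0.2478, 0.1012]
tool_rot: [0.984, -0.179, 0.003, -0.001]
ft_force: [1.5, -1.9, 6.7]
grip_width: 0.0095
```

Emit:
carry_out:
  moves: "0 0 0 0 -1;0 0 0 0 -1;0 0 0 0 -1;0 0 0 0 -1;0 0 0 0 -1"
  force: 30

```text
time: 19.35
position: [0.5588, 0.2479, 0.1011]
tool_rot: [0.984, -0.179, 0.003, -0.001]
ft_force: [0.2, -1.9, 8.3]
grip_width: 0.0096
```

```bash
python3 -c "
from mom import *
mom()
goto((.5576,.2477,.1024),-20.5)
slope(8)
from fitp import *
tf()
from ov2 import *
ov('pics/ov6.png',.0042)
f=viewer.grab_frame('scene');cv2.imwrite('pics/fin.png',f['pixels'])"
```

```text
F X,Y,Z 2.33 -0.94 8.01 M about X,Y,Z -0.389 -0.719 -0.03 sd [0.234 0.642 0.439 0.032 0.029 0.007]
t 19.65 pos [0.5588 0.2478 0.1011] yaw -20.59 tool z [ 0.007  0.001 -1.   ] | shift cm [-0.11  0.06 -0.13] turn -0.09 F [ 1.58 -2.77  8.17] w 0.0096
-27 49 z med -4.2 q25/75 [-5.3 -3.1] seat flush top would be 1.5
-21 84 z med -3.0 q25/75 [-4.5 -1.8] seat flush top would be 2.8
-15 78 z med -1.5 q25/75 [-2.8 -0.5] seat flush top would be 4.0
-9 89 z med -0.5 q25/75 [-1.8  0.8] seat flush top would be 5.3
-3 96 z med 1.1 q25/75 [-0.3  2.4] seat flush top would be 6.5
3 137 z med 2.6 q25/75 [1.2 4.2] seat flush top would be 7.8
9 108 z med 3.4 q25/75 [2.2 4.3] seat flush top would be 9.0
15 64 z med 4.4 q25/75 [3.6 5.2] seat flush top would be 10.3
21 28 z med 4.6 q25/75 [2.4 5.8] seat flush top would be 11.5
27 165 z med 6.8 q25/75 [5.7 8.1] seat flush top would be 12.8
33 277 z med 5.3 q25/75 [2.4 8.1] seat flush top would be 14.0
39 162 z med 2.5 q25/75 [1.5 3.6] seat flush top would be 15.3
45 12 z med 5.4 q25/75 [4.8 5.7] seat flush top would be 16.5
-28 30 6 22 469 slope x 0.213 +- 0.007 side 0.04 z0 0.72
-28 30 10 20 329 slope x 0.212 +- 0.01 side 0.061 z0 0.34
-24 18 6 22 327 slope x 0.212 +- 0.012 side 0.054 z0 0.53
-24 18 10 20 238 slope x 0.216 +- 0.016 side 0.071 z0 0.26
-28 28 6 22 429 slope x 0.212 +- 0.008 side 0.058 z0 0.4
-28 28 10 20 307 slope x 0.21 +- 0.01 side 0.044 z0 0.61
```

View pics/ov6.png

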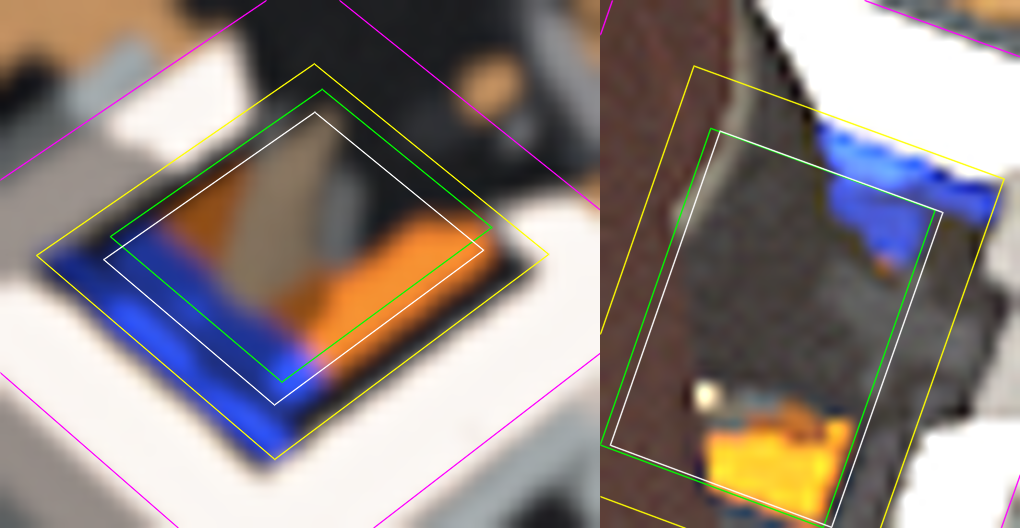

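View pics/fin.png

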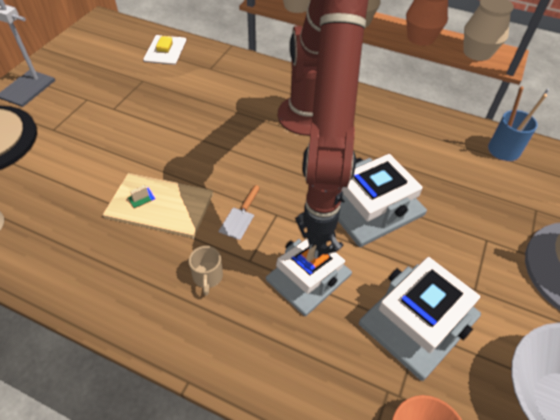

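The tile lies flush and centred (the outlines match in both views), and the other objects have not moved. Force is about 8 N, so the seat is roughly 4 mm in out of 8, with a firm 30 N grip. I'm handing in.

```bash
python3 -c "
from workcell import ticket
print(ticket.sign_off())"
```

```text
the job is handed in; nothing more can be done
None
```

The amber tile is pressed flush on the smallest reader's seat, blue band uphill, and the job is handed in at about 20 s. It is still held there with a 30 N grip.

I picked the tile up by its rib and turned it to the seat's direction. The tool cannot tilt, so I gripped lightly (1.5–4 N) and pressed the blue end down until the tile pivoted onto the slope. I re-centred it once, pressed again, eased back and gripped firmly.

**Last checks:**
- **Flushness:** the tile's slope measured 0.212 ± 0.01 and the seat's about 0.208. The sideways fit was noisy (0.04–0.07) and does not confirm flushness across the tile.
- **Centring:** the tile is within about 1–2 mm of the window centre in both camera views.
- **Pressing:** about 8 N, which puts the seat roughly 4–4.5 mm into its 8 mm travel. The cameras suggested a little deeper, about 5.5–6 mm.
- **Moment reading:** it suggested the pressure sits nearer the blue end, probably from leftover pivot friction. I did not settle that, because the sensor's reference point is unknown.
- **Other objects:** the green tile, mug and spatula look unmoved in the last picture.

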